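# Clamp the half-varnished toy lorry in the cam jig

## Robot

A 7-joint arm with a two-finger parallel gripper is mounted at the origin on the work surface. World frame = base frame: x ahead of the robot, y to its left, z up, the work surface at z = 0. Lengths are in m, angles in rad, forces in N, time in s.
With the tool pointing down it reaches from about 0.35 to 0.9 m from the base axis. Payload 8.1 kg.
Tool frame: the origin (TCP) lies midway between the tips of the shut fingers; the grasp point (between the pads) lies 19 mm behind it (r.pinch_z is the distance from the TCP to the grasp point, in m); z points along the fingers, y is the direction in which the jaws open and shut (so a half turn about z gives the same grasp; the last joint's range is limited). The gripper opens to 92 mm and grips with 3 to 60 N. Pads are 19 mm wide; open, the fingers measure 130 mm over their backs; the gripper's body (75 mm by 190 mm) begins 47 mm behind the grasp point.
Start: joints at [1.065, 0.434, 0.025, 1.573, -0.012, 1.134, -0.075], TCP at [0.245, -0.575, 0.227] pointing down, gripper open.
Joint ranges: [-2.62, 2.62], [-0.44, 2.09], [-1.27, 1.32], [0.08, 2.57], [-1.32, 4.46], [0.12, 2], [-2.74, 2.74]. Speed limits (rad/s): [2.22, 2.22, 3.01, 3.01, 3.14, 3.14, 3.14].

## Interface

Orientations are given as a 3x3 rotation matrix whose columns are the frame's x, y, z axes.
In Python, from workcell import r, optics, job gives the robot as it stands.
- The arm moves only by the tool move_arm, never from a script. Its argument "moves" is one flat list of numbers, 7 for each row, row after row: the turn, a rotation vector about the tool's x, y, z in degrees, then the shift along the tool's x, y, z in mm, then the closure, from 0 (fully open) to 1 (shut). A call has exactly 10 rows; each row shifts and turns the commanded pose from where the row before left it, along the tool's axes as they then stand; what a row does not reach is not made up. A row lasts 1/8 s, in which the tool goes at most 62.5 mm and 10.7 degrees, less where a joint would pass 70% of its speed; a pose out of reach is approached as far as the arm can. A call with a gripper value outside its range is refused whole. The fingers move at their own pace and stop on an object; "grip_force" is the grip in N (left out, the last holds). Time passes only in rows, so rows that do not move let the fingers close, or fill a call up. It gives the time, the measured TCP pose, the force and the opening at its end, in the units of the state.
- r.state(): the state, without advancing time (a new reading comes with each control period).
- optics.capture(name): name is "scene" or "top"; returns a dict with "image" (400x640x3 uint8, blue, green, red), "depth" (400x640 float32, m along the optical axis (not along the pixel's ray), 0 where there is no reading), "intrinsics" (3x3 intrinsics, pixels), "rvec" (rotation vector, rad) and "tvec" (3), from world to camera coordinates, as OpenCV has them. Camera axes: x right, y down, z forward; pixel columns grow to the right and rows downward; lengths in m; the calibration is good to about 2 mm. A picture is of the moment at which its call begins.
- job.sign_off(): hands the job in, once; it reports no verdict.
The state is a dict: "clock": time; "joints": joint angles; "joint_vel": joint speeds; "tau": joint torques, N m; "eef_pos": TCP position; "eef_rot": TCP orientation; "force": force on the tool from outside, world axes, zero at the start; "moment": the same for the moment, N m; "finger_gap": finger opening in m.
Only numpy, scipy, OpenCV 4.12 (cv2) and the standard library are available. Lean on these libraries where they do the work, as an engineer would, in place of code of your own. Each camera call takes 0.05 s, during which the arm holds its last target. There are 200 camera calls.

## Task

Clamp the wooden toy lorry in the plywood jig with pushes only: do not grip or lift anything, and keep off the cab, its varnish is wet. Push the bare chassis along until the cab end sits against the end stop, and push the red-ended cam lever round with a finger, right up to its steel stop pin, so that the cam holds the lorry tight and square against the fence. Leave everything else on the bench alone.

Things in the scene. Friction and masses are not known exactly. Their poses are not given: they have to be found in the camera images.
- jig: Clamping jig, fixed to the bench. Origin on the bench top, z up. Plywood board 18 thick, x -145 to +85, y -135 to +135 mm in its frame. Steel stop pin, 8 thick, 18 high above the board, at x -27, y +26. A seated and clamped lorry has its origin at x +29.9, y -40, z 18 mm in this frame, axes parallel to the jig's.
- fence_face (a point): Point on the fence's clamping face (jig x = +57.9 mm, looking to -x), 14 mm above the board. Hardwood fence along the board's far (+x) side, 22 thick, 28 high above the board, y -130 to +130.
- stop_face (a point): Point on the end stop's face (jig y = -100 mm, looking to +y), 11 mm above the board. Hardwood block at the jig's -y end, 22 high above the board, 25 thick, x 0 to 57.9.
- lorry: Toy lorry, loose, about 160 g, no wheels, lying on the board. Origin at the centre of the chassis underside (z = 18 mm). Chassis: bare pale wood, 56 (x) by 120 (y) by 28 high. The cab end is the -y end (face y = -60, goes against the stop); the flat-bed rear end face is y = +60. It starts 25 to 55 mm short of the stop, 2 to 7 mm off the fence, turned up to 3 degrees.
- lorry_cab: The cab of the lorry, fixed on top of the chassis, dark brown wet varnish: must not be touched by the robot. 50 (x) by 40 (y) by 34 high plus a headboard behind it, 42 high. Origin at the centre of its underside, 36 mm from the lorry's origin towards its -y end and 28 mm above the lorry's underside.
- cam: Cam and lever in one, dark wood with a red grip. Origin on the pivot axis at the board's top, x axis along the lever's arm away from the pivot, z up. The cam is a disc 52 in diameter, 20 thick, 2 mm above the board, its centre 12 mm off the pivot axis; turning, its edge comes to press on the lorry's -x side.
- cam_lever (a joint): Lever angle, rad, clockwise seen from above about its vertical pivot. 0 = open: the arm points 195 degrees counter-clockwise from the jig's +x, so roughly to -x. 1.75 = home on the stop pin, arm roughly along the jig's +y. Starts at 0 to 0.4. Pivot friction 0.16 N m: stays where left. The cam first bears on a seated lorry at about 1.65; from there to the pin the torque rises to about 1 N m.
- lever_pivot (a point): Point on the lever's pivot axis at the middle height of the arm, at x -35, y -35, z 30.5 mm in the jig's frame. A nut stands on the pivot, top 56 mm above the bench.
- lever_end (a point): Centre of the lever's red grip, 100 mm from the pivot axis, 30.5 mm above the bench. x axis along the arm away from the pivot, z up. The arm is a dark wooden bar 18 wide, from 22 to 38 mm above the bench, 23 to 88 mm from the pivot axis; the red grip is round, 21 in diameter, from 82 to 118 mm from the pivot axis.
- wheel_a: Bare wooden toy wheel, 40 in diameter, 14 thick, loose, lying on the board's near +y corner (at about x -115, y +105 in the jig's frame). Origin under its centre. Bystander.
- wheel_b: Second wheel, the same, loose on the bench beside the jig's +y edge. Bystander.
- sanding_block: Cork sanding block 100 by 60 by 28, loose on the bench beyond the jig's -y edge. Origin under its centre. Bystander.
- varnish_tin: Brown varnish tin, 92 in diameter, 106 high, on the bench to the robot's left. Origin under its centre. Bystander.
- jar: Amber glass jar with steel lid, 68 in diameter, 85 high, to the robot's left. Origin under its centre. Bystander.
- brush: Paint brush 200 long, lying on the bench to the robot's right. Bystander.
- screwdriver: Screwdriver 190 long, lying on the bench to the robot's right. Bystander.
Not all that is in view belongs to the job. Leave any blue or green look-alike of the lorry alone.

How it is judged:
By the outcome, as a careful person would: the job done as asked, in the order asked, and still so for the second after the job is handed in, with the robot touching nothing.
It also fails if it takes over 50 s, if anything falls off the work surface, if the arm or the gripper's body presses on something with over 40 N, if the wrist force passes 120 N, or if a joint passes its speed limit or range.

## Working session

There is one attempt and no reset: what is moved stays moved. The work goes in short steps, Python scripts to look and compute and a tool call to move; the robot and the scene stay as the last step left them, time stands still between calls to the robot, and variables do not carry over. Pictures are saved under pics/ and viewed, about 8 in all and at most 12, crops included, and the job is handed in when it is done.

Besides the shell and the picture viewer there is one more tool, called after "Request:" as name(argument=value, ...) on one line, values as JSON. move_arm: Moves the arm, as the interface text tells. Its arguments: {"type":"object","properties":{"moves":{"type":"array"},"grip_force":{"type":"number"}},"required":["moves"]}

```bash
mkdir -p pics; ls
cat > h.py <<'E'
import numpy as np, cv2
from workcell import r, optics, job
def cap(n):
    c=optics.capture(n); c['R']=cv2.Rodrigues(np.array(c['rvec'],float))[0]; c['t']=np.array(c['tvec'],float).ravel(); c['K']=np.array(c['intrinsics']); return c
def ray(c,uv,z):
    uv=np.atleast_2d(np.array(uv,float)); d=np.c_[uv,np.ones(len(uv))]@np.linalg.inv(c['K']).T@c['R']
    o=-c['R'].T@c['t']; s=(z-o[2])/d[:,2]; return o+s[:,None]*d
def proj(c,P):
    p=(np.atleast_2d(P)@c['R'].T+c['t'])@c['K'].T; return p[:,:2]/p[:,2:]
def cloud(c):
    v,u=np.mgrid[:400,:640]; d=c['depth']; q=np.stack([u*d,v*d,d],-1)@np.linalg.inv(c['K']).T
    return (q-c['t'])@c['R']
E
python3 - <<'E'
from h import *
import pickle
for n in('scene','top'):
    c=cap(n); pickle.dump(c,open(n+'.pkl','wb')); print(n,c['K'].tolist(),(-c['R'].T@c['t']).round(3),c['R'].round(2).tolist())
    cv2.imwrite(f'pics/{n}0.png',c['image'])
s=r.state(); print(s['clock'],s['eef_pos'],np.round(s['eef_rot'],3).tolist(),s['finger_gap'])
E
```

```text
pics
scene [[442.94217384368636, 0.0, 315.2306131038015], [0.0, 442.94217384368636, 187.43286162993587], [0.0, 0.0, 1.0]] [0.913 0.643 1.058] [[-0.86, 0.51, 0.01], [0.39, 0.69, -0.61], [-0.32, -0.52, -0.79]]
top [[516.0797000213684, 0.0, 326.633478952526], [0.0, 516.0797000213684, 196.91508940765362], [0.0, 0.0, 1.0]] [ 0.237 -0.023  1.87 ] [[0.01, -1.0, -0.01], [-0.99, -0.01, -0.15], [0.15, 0.01, -0.99]]
0.1 [ 0.2447515  -0.57458318  0.22600689] [[0.92, 0.392, -0.001], [0.392, -0.92, 0.001], [-0.0, -0.001, -1.0]] 0.0920130508793113
```

View pics/top0.png

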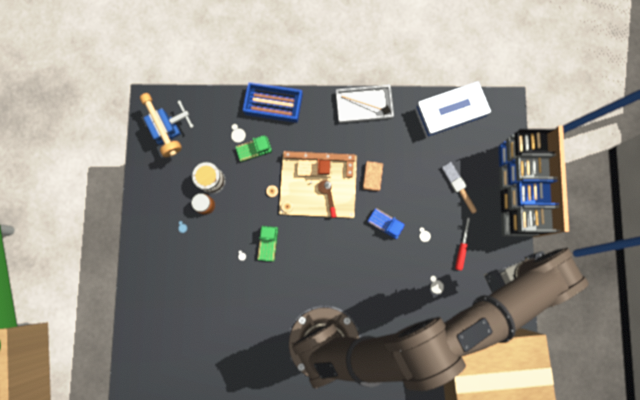

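View pics/scene0.png

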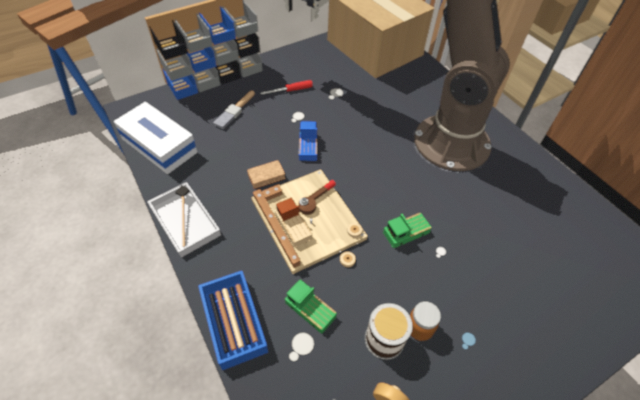

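The top picture shows the jig at about (318,185). These could be taken for the lorry (top-view pixels):
- the pale lorry with the brown cab, in the jig, at (313,168)
- green look-alikes at (254,148) and (267,244)
- a blue look-alike at (386,223)

The red lever grip is at (333,211); the screwdriver at (461,250) is also red. I choose the one in the jig and check it in a close crop.

Run:
```python
from h import *
import pickle
a=pickle.load(open('top.pkl','rb'));b=pickle.load(open('scene.pkl','rb'))
A=cv2.resize(a['image'][140:225,265:365],None,fx=4,fy=4,interpolation=cv2.INTER_CUBIC)
B=cv2.resize(b['image'][155:275,240:375],None,fx=3,fy=3,interpolation=cv2.INTER_CUBIC)
o=np.zeros((360,400+405,3),np.uint8);o[:340,:400]=A;o[:360,400:805]=B
cv2.imwrite('pics/crop1.png',o[:,:800])
# board corners from height mask
for c,n in((a,'top'),(b,'scene')):
    P=cloud(c); z=P[...,2]; m=(c['depth']>0)&(abs(z-.018)<.006)
    k,l,st,ce=cv2.connectedComponentsWithStats(m.astype(np.uint8))
    pt=proj(c,[0.55,0,0.018]);
    i=1+np.argmax(st[1:,4]); print(n,st[i],ce[i], P[l==i].mean(0))
    q=cv2.minAreaRect((P[l==i][:,:2]*1000).astype(np.float32)); print(q,cv2.boxPoints(q).round(1).tolist())
    m2=(z>.03)&(z<.2)&(c['depth']>0); print(np.median(z[m]))
```

```text
top [ 279  154   77   63 2392] [316.89882943 190.10618729] [0.54027119 0.03178685 0.01786955]
((557.7403564453125, 29.346702575683594), (269.9854736328125, 218.4757080078125), 87.3854751586914) [[442.5, -100.5], [660.7000122070312, -110.5], [673.0, 159.1999969482422], [454.79998779296875, 169.1999969482422]]
0.017408328886771837
scene [ 252  188  116   85 2974] [322.64929388 229.88332213] [0.54825126 0.08958044 0.01866519]
((562.18701171875, 29.86310577392578), (272.4235534667969, 231.6399688720703), 87.36661529541016) [[440.20001220703125, -100.9000015258789], [671.5999755859375, -111.5], [684.0999755859375, 160.60000610351562], [452.70001220703125, 171.3000030517578]]
0.018166159784136736
```

View pics/crop1.png

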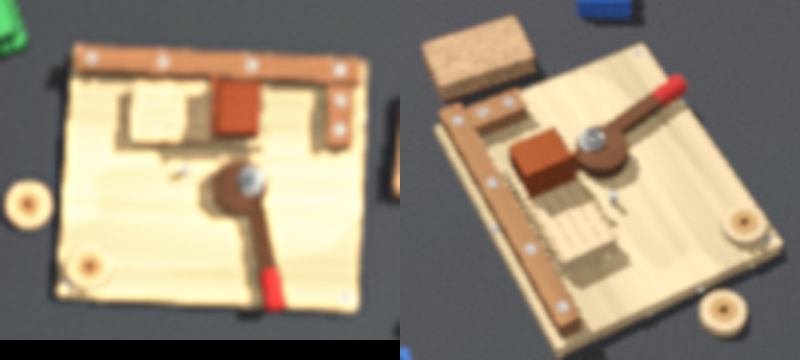

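The close crop confirms the pale lorry with the brown cab, in the jig. Its bare bed is at crop (158,112) and its cab at (236,108). The cam and nut are at (248,182), the red grip at (271,288) and the stop pin at about (180,170). The jig's +y points to image left and the fence is on the far (+x) side. Next I measure poses in the jig frame.

```bash
cat >> h.py <<'E'
YAW=np.radians(-2.62); J0=np.array([.5922,.0283])
RJ=np.array([[np.cos(YAW),-np.sin(YAW)],[np.sin(YAW),np.cos(YAW)]])
def toj(P): return (np.asarray(P)[...,:2]-J0)@RJ*1000   # world m -> jig mm
def tow(j): return J0+np.asarray(j)/1000@RJ.T
def rect(p): q=cv2.minAreaRect(p.astype(np.float32)); return np.round(cv2.boxPoints(q),1).tolist()
def look():
    for n in('top','scene'):
        c=cap(n) if not OFF else __import__('pickle').load(open(n+'.pkl','rb')); P=cloud(c); j=toj(P); z=P[...,2]*1000; img=c['image']
        hsv=cv2.cvtColor(img,cv2.COLOR_BGR2HSV).astype(int); H,S,V=hsv[...,0],hsv[...,1],hsv[...,2]
        inb=(c['depth']>0)&(j[...,0]>-150)&(j[...,0]<58)&(abs(j[...,1])<140)
        def rep(name,m,zz):
            k,l,st,ce=cv2.connectedComponentsWithStats(m.astype(np.uint8))
            if k<2: print(n,name,'none'); return
            i=1+np.argmax(st[1:,4]); v,u=np.nonzero(l==i); p=toj(ray(c,np.c_[u,v],zz))
            print(n,name,len(u),'px',(round(u.mean()),round(v.mean())),'mean',p.mean(0).round(1),'z',np.median(z[l==i]).round(1),rect(p))
        rep('bed',inb&(abs(z-46)<7)&(S<130)&(V>120)&(j[...,0]>-12)&(j[...,0]<55),.046)
        rep('cab',inb&(z>68)&(z<100)&(j[...,0]>-12),.080)
        red=((H<6)|(H>174))&(S>170)&(V>120)&inb&(j[...,0]<-20)
        rep('red',red,.036)
        v,u=np.nonzero(red&(z<60))
        if len(u): d=toj(ray(c,np.c_[u,v],.036)).mean(0)-[-35,-35]; a=np.degrees(np.arctan2(d[1],d[0]))%360; print('  lever R',np.hypot(*d).round(1),'deg',a.round(1),'theta',np.radians(195-a).round(3))
OFF=False
E
python3 - <<'E'
import h; h.OFF=True
h.look()
import pickle
from h import *
for n in('top','scene'):
    c=pickle.load(open(n+'.pkl','rb')); P=cloud(c);j=toj(P);z=P[...,2]*1000
    m=(c['depth']>0)&(abs(z-46)<6)&(j[...,0]>50)&(j[...,0]<90)&(abs(j[...,1])<150); print('fence',n,m.sum(),rect(j[m]),np.median(z[m]))
    m=(c['depth']>0)&(z>49)&(z<62)&(np.hypot(j[...,0]+35,j[...,1]+35)<25); print('nut',j[m].mean(0),m.sum())
E
```

```text
top bed 268 px (308, 167) mean [24.1 38.8] z 46.0 [[-5.599999904632568, 71.69999694824219], [-1.2999999523162842, -7.900000095367432], [53.79999923706055, -4.800000190734863], [49.5, 74.80000305175781]]
top cab 178 px (323, 166) mean [ 23.8 -18.7] z 80.2 [[-3.799999952316284, -40.099998474121094], [51.400001525878906, -42.20000076293945], [53.099998474121094, 1.7000000476837158], [-2.0999999046325684, 3.799999952316284]]
top red 38 px (332, 212) mean [-131.   -58.8] z 37.8 [[-148.3000030517578, -56.0], [-145.1999969482422, -69.80000305175781], [-111.69999694824219, -62.29999923706055], [-114.80000305175781, -48.599998474121094]]
  lever R 98.9 deg 194.0 theta 0.018
scene bed 556 px (296, 228) mean [25.  36.3] z 46.8 [[-6.300000190734863, 78.80000305175781], [-3.799999952316284, -45.29999923706055], [53.900001525878906, -44.099998474121094], [51.29999923706055, 80.0]]
scene cab 300 px (287, 207) mean [ 24.7 -14. ] z 80.4 [[-5.400000095367432, -39.79999923706055], [51.099998474121094, -40.900001525878906], [52.099998474121094, 11.600000381469727], [-4.400000095367432, 12.600000381469727]]
scene red 45 px (330, 185) mean [-132.7  -57.9] z 40.1 [[-149.10000610351562, -53.900001525878906], [-144.8000030517578, -69.30000305175781], [-116.69999694824219, -61.29999923706055], [-121.0, -45.900001525878906]]
  lever R 100.4 deg 193.2 theta 0.032
fence top 366 [[49.70000076293945, 127.30000305175781], [51.5, -127.5], [84.19999694824219, -127.30000305175781], [82.5, 127.5999984741211]] 45.692085113026465
nut [-34.62332823 -34.05479832] 18
fence scene 741 [[49.400001525878906, 130.0], [50.70000076293945, -128.89999389648438], [81.30000305175781, -128.8000030517578], [79.9000015258789, 130.1999969482422]] 46.50994522674346
nut [-33.68955257 -33.02679797] 26
```

Request:
move_arm(moves=[0, 0, -10.7, 0, 0, 0, 1, 0, 0, -10.7, 0, 0, 0, 1, 0, 0, -10.7, 0, 0, 0, 1, 0, 0, -10.7, 0, 0, 0, 1, 0, 0, -10.7, 0, 0, 0, 1, 0, 0, -10.8, 0, 0, 0, 1, 0, 0, 0, 45, 21.5, 0, 1, 0, 0, 0, 45, 21.5, 0, 1, 0, 0, 0, 45, 21.5, 0, 1, 0, 0, 0, 45, 21.5, 0, 1], grip_force=20)

```text
clock: 1.35
eef_pos: [0.3397, -0.3976, 0.2265]
eef_rot: [[0.047, 0.999, -0.0], [0.999, -0.047, 0.0], [0.0, -0.0, -1.0]]
force: [0.3, -0.7, 0.4]
finger_gap: 0.0007
```

Request:
move_arm(moves=[0, 0, 0, 45, 21.5, 0, 1, 0, 0, 0, 45, 21.5, 0, 1, 0, 0, 0, 45, 21.5, 0, 1, 0, 0, 0, 45, 21.5, 0, 1, 0, 0, 0, 45, 21.5, 0, 1, 0, 0, 0, 45, 21.5, 0, 1, 0, 0, 0, 45, 21.5, 0, 1, 0, 0, 0, 45, 21.5, 0, 1, 0, 0, 0, 45, 21.5, 0, 1, 0, 0, 0, 0, 0, 0, 1])

```text
clock: 2.6
eef_pos: [0.5524, 0.001, 0.2265]
eef_rot: [[0.04, 0.999, 0.0], [0.999, -0.04, 0.003], [0.003, 0.0, -1.0]]
force: [-0.7, -0.6, -1.1]
finger_gap: 0.0005
```

```bash
cat >> h.py <<'E'
def st():
    s=r.state(); R=np.array(s['eef_rot']); print('t',s['clock'],'jig',toj(s['eef_pos']).round(1),'z',round(s['eef_pos'][2]*1000,1),'toolx deg in jig',round(np.degrees(np.arctan2(R[1,0],R[0,0])-YAW),2),'tilt',R[:,2].round(3),'F jig',np.round(np.r_[np.array(s['force'])[:2]@RJ,s['force'][2]],1),'gap',round(s['finger_gap'],4))
E
python3 -c "from h import *; st()"
```

```text
t 2.6 jig [-38.5 -29. ] z 226.5 toolx deg in jig 90.31 tilt [ 0.     0.003 -1.   ] F jig [-0.6 -0.7 -1.1] gap 0.0005
```

Request:
move_arm(moves=[0, 0, 0, 45, 21, 0, 1, 0, 0, 0, 45, 21, 0, 1, 0, 0, 0, 44, 20.5, 0, 1, 0, 0, 0, 0, 0, 45, 1, 0, 0, 0, 0, 0, 45, 1, 0, 0, 0, 0, 0, 45, 1, 0, 0, 0, 0, 0, 40, 1, 0, 0, 0, 0, 0, 15, 1, 0, 0, 0, 0, 0, 8, 1, 0, 0, 0, 0, 0, 0, 1])

```text
clock: 3.85
eef_pos: [0.6208, 0.1271, 0.0295]
eef_rot: [[0.047, 0.999, 0.001], [0.999, -0.047, 0.0], [0.0, 0.001, -1.0]]
force: [0.4, 0.2, -0.1]
finger_gap: 0.0004
```

Run:
```python
from h import *
st()
o=[]
for n,s in(('top',np.s_[140:225,265:365]),('scene',np.s_[155:275,240:375])):
    c=cap(n); o.append(cv2.resize(c['image'][s],(400,340),interpolation=cv2.INTER_CUBIC))
cv2.imwrite('pics/p2.png',np.hstack(o))
```

```text
t 3.85 jig [ 24.1 100. ] z 29.5 toolx deg in jig 89.92 tilt [ 0.001  0.    -1.   ] F jig [ 0.4  0.3 -0.1] gap 0.0004
```

View pics/p2.png

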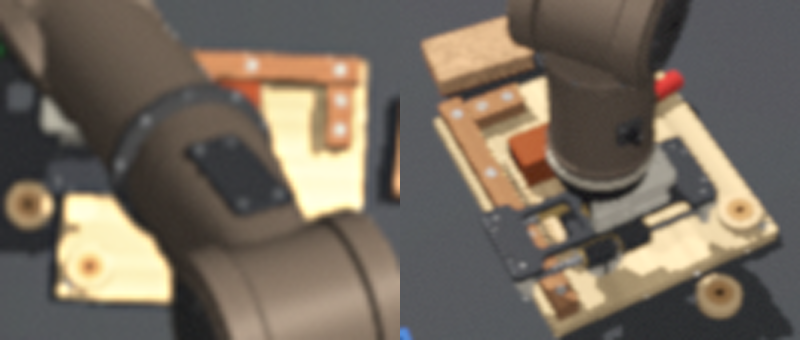

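The picture shows the shut gripper down behind the lorry's rear. The gripper body is clear of the cab, the fence and both wheels. Now I push towards the stop.

Request:
move_arm(moves=[0, 0, 0, -6, 0, 0, 1, 0, 0, 0, -5, 0, 0, 1, 0, 0, 0, -5, 0, 0, 1, 0, 0, 0, -5, 0, 0, 1, 0, 0, 0, -5, 0, 0, 1, 0, 0, 0, -5, 0, 0, 1, 0, 0, 0, -5, 0, 0, 1, 0, 0, 0, -5, 0, 0, 1, 0, 0, 0, -5, 0, 0, 1, 0, 0, 0, -4, 0, 0, 1])

```text
clock: 5.2
eef_pos: [0.6179, 0.0769, 0.0287]
eef_rot: [[0.047, 0.999, -0.0], [0.999, -0.047, -0.0], [-0.0, -0.0, -1.0]]
force: [0.5, 3.0, 0.9]
finger_gap: 0.0006
```

Run:
```python
from h import *
st(); look()
```

```text
t 5.2 jig [23.4 49.7] z 28.7 toolx deg in jig 89.93 tilt [-0. -0. -1.] F jig [0.3 3.  0.9] gap 0.0006
top bed 25 px (350, 164) mean [  43.3 -114.5] z 43.3 [[29.799999237060547, -103.5], [30.899999618530273, -125.0999984741211], [53.0, -124.0], [51.900001525878906, -102.4000015258789]]
top cab 18 px (337, 162) mean [ 42.2 -67.8] z 76.9 [[34.5, -56.20000076293945], [35.70000076293945, -77.4000015258789], [46.5, -76.80000305175781], [45.29999923706055, -55.599998474121094]]
top red none
scene bed 73 px (271, 190) mean [  31.6 -111.3] z 41.4 [[3.200000047683716, -99.30000305175781], [3.299999952316284, -121.0], [55.20000076293945, -120.5999984741211], [55.099998474121094, -98.9000015258789]]
scene cab 134 px (278, 199) mean [ 36.4 -51. ] z 79.8 [[20.0, -74.80000305175781], [46.20000076293945, -78.9000015258789], [54.5, -26.299999237060547], [28.399999618530273, -22.200000762939453]]
scene red 45 px (330, 185) mean [-132.7  -57.9] z 40.7 [[-149.10000610351562, -53.900001525878906], [-144.8000030517578, -69.30000305175781], [-116.69999694824219, -61.29999923706055], [-121.0, -45.900001525878906]]
  lever R 100.4 deg 193.2 theta 0.032
```

Request:
move_arm(moves=[0, 0, 0, -3, 0, 0, 1, 0, 0, 0, -3, 0, 0, 1, 0, 0, 0, -3, 0, 0, 1, 0, 0, 0, -2, 0, 0, 1, 0, 0, 0, -1.5, 0, 0, 1, 0, 0, 0, -1, 0, 0, 1, 0, 0, 0, -1, 0, 0, 1, 0, 0, 0, -1, 0, 0, 1, 0, 0, 0, -1, 0, 0, 1, 0, 0, 0, -1, 0, 0, 1])

```text
clock: 6.55
eef_pos: [0.6171, 0.0597, 0.0287]
eef_rot: [[0.047, 0.999, 0.0], [0.999, -0.047, 0.0], [0.0, 0.0, -1.0]]
force: [-0.2, 1.5, -0.8]
finger_gap: 0.0008
```

```bash
python3 -c "from h import *; st()"
```

```text
t 6.55 jig [23.4 32.6] z 28.7 toolx deg in jig 89.94 tilt [ 0.  0. -1.] F jig [-0.3  1.5 -0.8] gap 0.0008
```

Request:
move_arm(moves=[0, 0, 0, -0.8, 0, 0, 1, 0, 0, 0, -0.8, 0, 0, 1, 0, 0, 0, -0.6, 0, 0, 1, 0, 0, 0, -0.6, 0, 0, 1, 0, 0, 0, -0.6, 0, 0, 1, 0, 0, 0, -0.5, 0, 0, 1, 0, 0, 0, -0.4, 0, 0, 1, 0, 0, 0, 0, 0, 0, 1, 0, 0, 0, 0, 0, 0, 1, 0, 0, 0, 0, 0, 0, 1])

```text
clock: 7.8
eef_pos: [0.6167, 0.0575, 0.0289]
eef_rot: [[0.045, 0.999, 0.0], [0.999, -0.045, 0.002], [0.002, 0.0, -1.0]]
force: [0.1, 6.7, 0.5]
finger_gap: 0.0006
```

```bash
python3 -c "from h import *; st()"
```

```text
t 7.8 jig [23.2 30.3] z 28.9 toolx deg in jig 90.02 tilt [ 0.     0.002 -1.   ] F jig [-0.2  6.7  0.5] gap 0.0006
```

Request:
move_arm(moves=[0, 0, 0, -1, 0, 0, 1, 0, 0, 0, -1, 0, 0, 1, 0, 0, 0, -1, 0, 0, 1, 0, 0, 0, 0, 0, 0, 1, 0, 0, 0, 0, 0, 0, 1, 0, 0, 0, 0, 0, 0, 1, 0, 0, 0, 0, 0, 0, 1, 0, 0, 0, 0, 0, 0, 1, 0, 0, 0, 0, 0, 0, 1, 0, 0, 0, 0, 0, 0, 1])

```text
clock: 9.05
eef_pos: [0.6165, 0.0574, 0.0291]
eef_rot: [[0.043, 0.999, 0.001], [0.999, -0.043, 0.005], [0.005, 0.0, -1.0]]
force: [-0.6, 13.9, 0.1]
finger_gap: 0.0002
```

```bash
python3 -c "from h import *; st()"
```

```text
t 9.05 jig [22.9 30.2] z 29.1 toolx deg in jig 90.14 tilt [ 0.001  0.005 -1.   ] F jig [-1.3 13.9  0.1] gap 0.0002
```

Request:
move_arm(moves=[0, 0, 0, 10, 0, 0, 1, 0, 0, 0, 20, 0, 0, 1, 0, 0, 0, 0, 0, -40, 1, 0, 0, 0, 0, 0, -40, 1, 0, 0, 0, -36.5, -35.5, 0, 1, 0, 0, 0, -36.5, -35.5, 0, 1, 0, 0, 0, -36.5, -35.5, 0, 1, 0, 0, 0, -36.5, -35.5, 0, 1, 0, 0, 0, 0, 0, 0, 1, 0, 0, 0, 0, 0, 0, 1])

```text
clock: 10.3
eef_pos: [0.4705, -0.0561, 0.1092]
eef_rot: [[0.047, 0.999, 0.001], [0.999, -0.047, 0.0], [0.0, 0.001, -1.0]]
force: [-0.6, 0.5, 0.3]
finger_gap: 0.0005
```

Run:
```python
from h import *
st(); look()
o=[]
for n,s in(('top',np.s_[140:225,265:365]),('scene',np.s_[155:275,240:375])):
    c=cap(n); o.append(cv2.resize(c['image'][s],(400,340),interpolation=cv2.INTER_CUBIC))
cv2.imwrite('pics/p3.png',np.hstack(o))
```

```text
t 10.3 jig [-117.8  -89.9] z 109.2 toolx deg in jig 89.94 tilt [ 0.001  0.    -1.   ] F jig [-0.6  0.4  0.3] gap 0.0005
top bed 244 px (322, 168) mean [ 24.8 -15.2] z 45.7 [[-6.300000190734863, 17.299999237060547], [-2.5, -51.20000076293945], [52.5, -48.099998474121094], [48.70000076293945, 20.299999237060547]]
top cab 142 px (339, 166) mean [ 27.4 -73.2] z 80.6 [[5.5, -54.20000076293945], [7.800000190734863, -96.69999694824219], [51.099998474121094, -94.30000305175781], [48.79999923706055, -51.79999923706055]]
top red none
scene bed 543 px (286, 212) mean [ 25.2 -23.4] z 46.7 [[-8.5, 23.399999618530273], [-3.5, -122.5], [55.900001525878906, -120.4000015258789], [51.0, 25.399999618530273]]
scene cab 271 px (279, 192) mean [ 23.  -68.8] z 81.0 [[-5.300000190734863, -94.5], [49.79999923706055, -94.69999694824219], [49.900001525878906, -44.0], [-5.199999809265137, -43.79999923706055]]
scene red 46 px (330, 185) mean [-132.5  -57.7] z 39.4 [[-149.10000610351562, -53.900001525878906], [-144.8000030517578, -69.30000305175781], [-116.19999694824219, -61.20000076293945], [-120.5999984741211, -45.79999923706055]]
  lever R 100.1 deg 193.1 theta 0.033
```

View pics/p3.png

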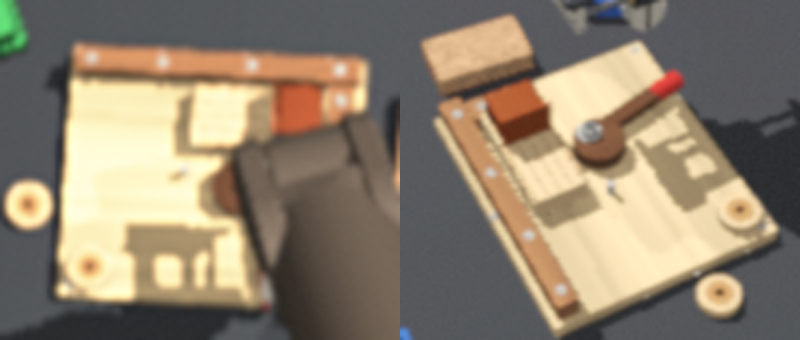

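The lorry is against the end stop: the bed's rear is at jig y ≈ +20 and the cab is by the stop block. It is still about 5 mm off the fence and slightly turned. The lever is still open at θ ≈ 0.03, and the space beside it is clear. Next is the lever.

Request:
move_arm(moves=[0, 0, -6.5, 0, 0, 35, 1, 0, 0, -7, 0, 0, 35, 1, 0, 0, 0, 0, 0, 10, 1, 0, 0, 0, 0, 0, 4, 1, 0, 0, 0, 5, 0, 0, 1, 0, 0, 0, 5, 0, 0, 1, 0, 0, 0, 3, 0, 0, 1, 0, 0, 0, 4, 0, 0, 1, 0, 0, 0, 0, 0, 0, 1, 0, 0, 0, 0, 0, 0, 1])

```text
clock: 11.75
eef_pos: [0.4663, -0.0399, 0.0247]
eef_rot: [[-0.188, 0.982, -0.0], [0.982, 0.188, 0.0], [0.0, 0.0, -1.0]]
force: [-0.6, -0.9, -1.2]
finger_gap: 0.0005
```

```bash
cat >> h.py <<'E'
def lev():
    s=r.state(); R=np.array(s['eef_rot']); p=toj(s['eef_pos'])-[-35,-35]; ex=R[:2,0]@RJ; ey=R[:2,1]@RJ
    print('pivot->tcp in tool x,y',(p@ex).round(1),(p@ey).round(1),'if in contact 20 behind: theta',round(195-(np.degrees(np.arctan2(p[1],p[0]))%360-np.degrees(np.arcsin(20/np.hypot(*p)))),1),'deg')
E
python3 -c "from h import *; st(); lev()"
```

```text
t 11.75 jig [-122.7  -73.9] z 24.7 toolx deg in jig 103.44 tilt [-0.  0. -1.] F jig [-0.6 -1.  -1.2] gap 0.0005
pivot->tcp in tool x,y -17.4 -94.3 if in contact 20 behind: theta 3.1 deg
```

Request:
move_arm(moves=[0, 0, 5, 8, -1, 0, 1, 0, 0, 7, 11.6, -1.6, 0, 1, 0, 0, 7, 11.6, -1.6, 0, 1, 0, 0, 7, 11.6, -1.6, 0, 1, 0, 0, 7, 11.6, -1.6, 0, 1, 0, 0, 7, 11.6, -1.6, 0, 1, 0, 0, 0, 0, 0, 0, 1, 0, 0, 0, 0, 0, 0, 1, 0, 0, 0, 0, 0, 0, 1, 0, 0, 0, 0, 0, 0, 1])

```text
clock: 13.0
eef_pos: [0.4641, 0.025, 0.0247]
eef_rot: [[0.487, 0.873, -0.0], [0.873, -0.487, 0.0], [0.0, -0.0, -1.0]]
force: [-0.4, -0.5, 0.3]
finger_gap: 0.0002
```

```bash
python3 -c "
from h import *; st(); lev()
look()"
```

```text
t 13.0 jig [-127.8   -9.2] z 24.7 toolx deg in jig 63.45 tilt [-0.  0. -1.] F jig [-0.4 -0.6  0.3] gap 0.0002
pivot->tcp in tool x,y -18.4 -94.6 if in contact 20 behind: theta 42.5 deg
top bed 248 px (323, 168) mean [ 25.2 -17.4] z 46.1 [[-3.4000000953674316, -51.20000076293945], [52.29999923706055, -51.5], [52.599998474121094, 19.700000762939453], [-3.0, 19.899999618530273]]
top cab 180 px (339, 168) mean [ 22.9 -74.3] z 79.4 [[-5.199999809265137, -54.599998474121094], [-3.0, -97.0999984741211], [51.0, -94.30000305175781], [48.79999923706055, -51.79999923706055]]
top red none
scene bed 546 px (286, 212) mean [ 25.1 -22.3] z 46.6 [[-10.800000190734863, 23.700000762939453], [-6.699999809265137, -121.4000015258789], [56.099998474121094, -119.5999984741211], [51.900001525878906, 25.5]]
scene cab 276 px (279, 192) mean [ 23.2 -68.5] z 80.6 [[-5.300000190734863, -41.900001525878906], [-5.0, -94.5999984741211], [50.20000076293945, -94.30000305175781], [49.900001525878906, -41.5]]
scene red 63 px (338, 205) mean [-117.6   15.2] z 39.3 [[-135.8000030517578, 14.100000381469727], [-107.80000305175781, -0.30000001192092896], [-99.80000305175781, 15.199999809265137], [-127.80000305175781, 29.600000381469727]]
  lever R 96.6 deg 148.7 theta 0.808
```

Request:
move_arm(moves=[0, 0, 5, 8.3, -1.2, 0, 1, 0, 0, 5, 8.3, -1.2, 0, 1, 0, 0, 5, 8.3, -1.2, 0, 1, 0, 0, 5, 8.3, -1.2, 0, 1, 0, 0, 5, 8.3, -1.2, 0, 1, 0, 0, 5, 8.3, -1.2, 0, 1, 0, 0, 4, 6.6, -1, 0, 1, 0, 0, 0, 0, 0, 0, 1, 0, 0, 0, 0, 0, 0, 1, 0, 0, 0, 0, 0, 0, 1])

```text
clock: 14.35
eef_pos: [0.4967, 0.0709, 0.0247]
eef_rot: [[0.892, 0.452, 0.0], [0.452, -0.892, 0.0], [0.0, 0.0, -1.0]]
force: [-0.5, -0.1, -1.3]
finger_gap: 0.0003
```

```bash
python3 -c "
from h import *; st(); lev()
look()"
```

```text
t 14.35 jig [-97.4  38.2] z 24.7 toolx deg in jig 29.48 tilt [ 0.  0. -1.] F jig [-0.5 -0.1 -1.3] gap 0.0003
pivot->tcp in tool x,y -18.3 -94.4 if in contact 20 behind: theta 76.6 deg
top bed 240 px (323, 167) mean [ 28.2 -16.4] z 46.3 [[-2.700000047683716, 17.5], [1.100000023841858, -51.0], [56.20000076293945, -47.900001525878906], [52.400001525878906, 20.600000381469727]]
top cab 179 px (339, 166) mean [ 27.  -73.1] z 79.4 [[-1.2000000476837158, -94.4000015258789], [54.79999923706055, -96.30000305175781], [56.29999923706055, -51.400001525878906], [0.4000000059604645, -49.599998474121094]]
top red none
scene bed 516 px (285, 213) mean [ 30.1 -22. ] z 46.6 [[-0.800000011920929, 25.399999618530273], [-0.4000000059604645, -120.80000305175781], [55.900001525878906, -120.5999984741211], [55.5, 25.600000381469727]]
scene cab 281 px (278, 193) mean [ 27.2 -67.3] z 80.6 [[-3.5, -91.5], [52.20000076293945, -95.19999694824219], [55.599998474121094, -43.099998474121094], [-0.10000000149011612, -39.5]]
scene red 64 px (333, 220) mean [-79.9  53.7] z 39.1 [[-95.30000305175781, 65.80000305175781], [-79.5999984741211, 34.400001525878906], [-64.9000015258789, 41.79999923706055], [-80.5, 73.0999984741211]]
  lever R 99.4 deg 116.9 theta 1.363
```

Request:
move_arm(moves=[0, 0, 4, 6.6, -1, 0, 1, 0, 0, 4, 6.6, -1, 0, 1, 0, 0, 2, 3.3, -0.5, 0, 1, 0, 0, 0, 0, 0, 0, 1, 0, 0, 0, 0, 0, 0, 1, 0, 0, 0, -10, 0, 0, 1, 0, 0, 0, -15, 0, 0, 1, 0, 0, 0, 0, 0, -40, 1, 0, 0, 0, 0, 0, -45, 1, 0, 0, 0, 0, 0, 0, 1])

```text
clock: 15.7
eef_pos: [0.4883, 0.0728, 0.1127]
eef_rot: [[0.957, 0.289, 0.006], [0.289, -0.957, 0.001], [0.006, 0.001, -1.0]]
force: [0.4, 0.5, 0.0]
finger_gap: 0.0003
```

```bash
python3 -c "
from h import *; st(); lev()
look()
s=np.s_[155:275,240:375]
c=cap('scene'); a=cv2.resize(c['image'][s],(400,340),interpolation=cv2.INTER_CUBIC)
c=cap('top'); b=cv2.resize(c['image'][140:225,265:365],(400,340),interpolation=cv2.INTER_CUBIC)
cv2.imwrite('pics/p4.png',np.hstack([b,a]))"
```

```text
t 15.7 jig [-105.9   39.7] z 112.7 toolx deg in jig 19.42 tilt [ 0.006  0.001 -1.   ] F jig [0.4 0.5 0. ] gap 0.0003
pivot->tcp in tool x,y -42.0 -94.0 if in contact 20 behind: theta 72.7 deg
top bed 256 px (323, 167) mean [ 27.1 -16.7] z 45.2 [[-18.200000762939453, 7.400000095367432], [2.0999999046325684, -66.0999984741211], [70.4000015258789, -47.20000076293945], [50.099998474121094, 26.299999237060547]]
top cab 176 px (339, 165) mean [ 30.4 -73.5] z 79.8 [[2.0, -54.20000076293945], [4.199999809265137, -96.69999694824219], [58.20000076293945, -93.9000015258789], [56.0, -51.400001525878906]]
top red none
scene bed 461 px (287, 214) mean [ 27.2 -15.7] z 46.7 [[-10.300000190734863, -55.70000076293945], [55.0, -56.20000076293945], [55.599998474121094, 23.799999237060547], [-9.600000381469727, 24.299999237060547]]
scene cab 280 px (277, 194) mean [ 30.  -67.7] z 80.4 [[1.0, -94.30000305175781], [56.0, -94.5999984741211], [56.29999923706055, -41.70000076293945], [1.2999999523162842, -41.29999923706055]]
scene red 62 px (329, 224) mean [-64.   59.9] z 39.9 [[-77.4000015258789, 74.5], [-66.0, 40.599998474121094], [-51.0, 45.70000076293945], [-62.400001525878906, 79.5999984741211]]
  lever R 99.2 deg 107.0 theta 1.536
```

View pics/p4.png

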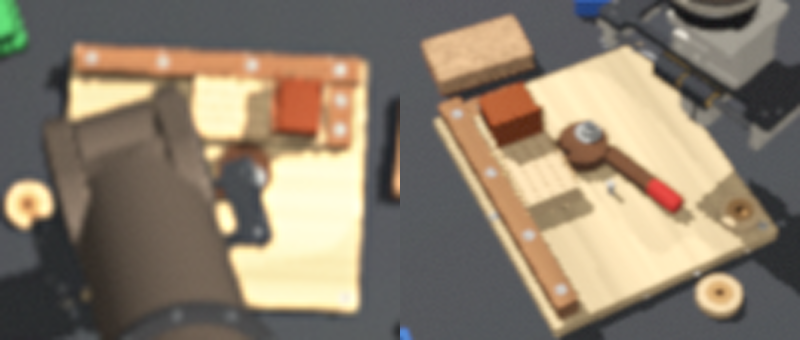

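Request:
move_arm(moves=[0, 0, -10.1, 0, 0, 0, 1, 0, 0, -10.1, 0, 0, 0, 1, 0, 0, -10.1, 0, 0, 0, 1, 0, 0, -10.1, 0, 0, 0, 1, 0, 0, -10.1, 0, 0, 0, 1, 0, 0, -10.1, 0, 0, 0, 1, 0, 0, -10, 0, 0, 0, 1, 0, 0, 0, 6, 45, 0, 1, 0, 0, 0, 6, 45, 0, 1, 0, 0, 0, 6, 45, 0, 1])

```text
clock: 17.15
eef_pos: [0.6229, 0.0844, 0.108]
eef_rot: [[0.045, 0.999, -0.003], [0.999, -0.045, -0.0], [-0.001, -0.003, -1.0]]
force: [-0.0, 1.6, -1.0]
finger_gap: 0.0002
```

Request:
move_arm(moves=[0, 0, 0, 0, 0, 0, 1, 0, 0, 0, 0, 0, 40, 1, 0, 0, 0, 0, 0, 35, 1, 0, 0, 0, 0, 0, 8, 1, 0, 0, 0, -10, 0, 0, 1, 0, 0, 0, -8, 0, 0, 1, 0, 0, 0, -3, 0, 0, 1, 0, 0, 0, -3, 0, 0, 1, 0, 0, 0, -1, 0, 0, 1, 0, 0, 0, 0, 0, 0, 1])

```text
clock: 18.4
eef_pos: [0.6215, 0.0598, 0.0268]
eef_rot: [[0.045, 0.999, 0.0], [0.999, -0.045, 0.0], [0.0, 0.0, -1.0]]
force: [0.1, 0.2, -0.1]
finger_gap: 0.0004
```

```bash
python3 -c "from h import *; st()"
```

```text
t 18.4 jig [27.8 32.8] z 26.8 toolx deg in jig 90.05 tilt [ 0.  0. -1.] F jig [ 0.1  0.2 -0.1] gap 0.0004
```

Request:
move_arm(moves=[0, 0, 0, -1, 0, 0, 1, 0, 0, 0, -1, 0, 0, 1, 0, 0, 0, -1, 0, 0, 1, 0, 0, 0, -1, 0, 0, 1, 0, 0, 0, -1, 0, 0, 1, 0, 0, 0, -1, 0, 0, 1, 0, 0, 0, -1, 0, 0, 1, 0, 0, 0, -1, 0, 0, 1, 0, 0, 0, 0, 0, 0, 1, 0, 0, 0, 0, 0, 0, 1])

```text
clock: 19.65
eef_pos: [0.6212, 0.0578, 0.0272]
eef_rot: [[0.041, 0.999, 0.001], [0.999, -0.041, 0.007], [0.007, 0.001, -1.0]]
force: [0.3, 14.3, -0.5]
finger_gap: 0.0002
```

```bash
python3 -c "from h import *; st()"
```

```text
t 19.65 jig [27.6 30.8] z 27.2 toolx deg in jig 90.26 tilt [ 0.001  0.007 -1.   ] F jig [-0.4 14.3 -0.5] gap 0.0002
```

Request:
move_arm(moves=[0, 0, 0, 10, 0, 0, 1, 0, 0, 0, 20, 0, 0, 1, 0, 0, 0, 0, 0, -40, 1, 0, 0, 0, 0, 0, -45, 1, 0, 0, 0, -5, -45, 0, 1, 0, 0, 0, -5, -45, 0, 1, 0, 0, 0, -5, -45, 0, 1, 0, 0, 10, 0, 0, 0, 1, 0, 0, 10, 0, 0, 0, 1, 0, 0, 10, 0, 0, 0, 1])

```text
clock: 20.9
eef_pos: [0.487, 0.0732, 0.112]
eef_rot: [[0.543, 0.84, 0.0], [0.84, -0.543, -0.0], [0.0, 0.0, -1.0]]
force: [0.4, -0.1, -0.2]
finger_gap: 0.0005
```

Request:
move_arm(moves=[0, 0, 10, 0, 0, 0, 1, 0, 0, 10, 0, 0, 0, 1, 0, 0, 10, 0, 0, 0, 1, 0, 0, 10, 0, 0, 0, 1, 0, 0, 10, 0, 0, 0, 1, 0, 0, 0, 0, 0, 0, 1, 0, 0, 0, 0, 0, 0, 1, 0, 0, 0, 0, 0, 0, 1, 0, 0, 0, 0, 0, 0, 1, 0, 0, 0, 0, 0, 0, 1])

```text
clock: 22.15
eef_pos: [0.4869, 0.0726, 0.1117]
eef_rot: [[0.992, 0.129, -0.0], [0.129, -0.992, -0.0], [-0.0, 0.0, -1.0]]
force: [-0.4, -0.5, 0.4]
finger_gap: 0.0002
```

```bash
python3 -c "
from h import *; st(); lev(); look()"
```

```text
t 22.15 jig [-107.2   39.5] z 111.7 toolx deg in jig 10.06 tilt [-0. -0. -1.] F jig [-0.3 -0.5  0.4] gap 0.0002
pivot->tcp in tool x,y -58.1 -85.9 if in contact 20 behind: theta 72.0 deg
top bed 258 px (323, 167) mean [ 27.6 -18. ] z 45.1 [[1.5, -72.5], [53.70000076293945, -73.4000015258789], [55.29999923706055, 19.399999618530273], [3.200000047683716, 20.299999237060547]]
top cab 181 px (339, 166) mean [ 29.7 -73.7] z 79.7 [[1.899999976158142, -54.400001525878906], [4.199999809265137, -96.9000015258789], [58.29999923706055, -93.9000015258789], [56.0, -51.400001525878906]]
top red none
scene bed 491 px (286, 213) mean [ 28.8 -19.8] z 47.0 [[-11.100000381469727, 24.799999237060547], [-9.300000190734863, -121.4000015258789], [56.29999923706055, -120.5999984741211], [54.599998474121094, 25.600000381469727]]
scene cab 283 px (277, 194) mean [ 30.2 -67.8] z 80.4 [[0.8999999761581421, -41.0], [1.899999976158142, -95.0], [57.0, -94.0], [56.099998474121094, -40.0]]
scene red 65 px (329, 224) mean [-63.8  59.8] z 39.1 [[-77.69999694824219, 74.0999984741211], [-65.4000015258789, 40.79999923706055], [-50.29999923706055, 46.29999923706055], [-62.5, 79.69999694824219]]
  lever R 99.1 deg 106.9 theta 1.538
```

Request:
move_arm(moves=[0, 0, 0, 0, 0, 45, 1, 0, 0, 0, 0, 0, 35, 1, 0, 0, 0, 0, 0, 7, 1, 0, 0, 0, 10, -2, 0, 1, 0, 0, 0, 10, -2, 0, 1, 0, 0, 0, 5, 0, 0, 1, 0, 0, 1, 4, 0, 0, 1, 0, 0, 1, 4, 0, 0, 1, 0, 0, 1, 4, 0, 0, 1, 0, 0, 0, 0, 0, 0, 1])

```text
clock: 23.5
eef_pos: [0.5235, 0.0813, 0.0247]
eef_rot: [[0.997, 0.077, 0.0], [0.077, -0.997, -0.0], [0.0, 0.0, -1.0]]
force: [0.1, 0.2, -0.4]
finger_gap: 0.0005
```

```bash
python3 -c "
from h import *; st(); lev()"
```

```text
t 23.5 jig [-71.1  49.8] z 24.7 toolx deg in jig 7.01 tilt [ 0. -0. -1.] F jig [ 0.1  0.2 -0.4] gap 0.0005
pivot->tcp in tool x,y -25.4 -88.6 if in contact 20 behind: theta 94.5 deg
```

Request:
move_arm(moves=[0, 0, 0.5, 1.5, 0, 0, 1, 0, 0, 0.5, 1.5, 0, 0, 1, 0, 0, 0.5, 1.5, 0, 0, 1, 0, 0, 0.5, 1.5, 0, 0, 1, 0, 0, 0, 1.5, 0, 0, 1, 0, 0, 0, 1.5, 0, 0, 1, 0, 0, 0, 1.5, 0, 0, 1, 0, 0, 0, 1.5, 0, 0, 1, 0, 0, 0, 0, 0, 0, 1, 0, 0, 0, 0, 0, 0, 1])

```text
clock: 24.75
eef_pos: [0.5322, 0.0829, 0.0243]
eef_rot: [[0.999, 0.043, -0.005], [0.043, -0.999, 0.0], [-0.005, -0.001, -1.0]]
force: [-11.0, 5.1, 5.6]
finger_gap: 0.0005
```

```bash
python3 -c "
from h import *; st(); lev()"
```

```text
t 24.75 jig [-62.4  51.8] z 24.3 toolx deg in jig 5.11 tilt [-0.005  0.    -1.   ] F jig [-11.3   4.6   5.6] gap 0.0005
pivot->tcp in tool x,y -19.6 -88.9 if in contact 20 behind: theta 100.1 deg
```

Request:
move_arm(moves=[0, 0, 0, 1.5, 0, 0, 1, 0, 0, 0, 1.5, 0, 0, 1, 0, 0, 0, 1.5, 0, 0, 1, 0, 0, 0, 1.5, 0, 0, 1, 0, 0, 0, 0, 0, 0, 1, 0, 0, 0, 0, 0, 0, 1, 0, 0, 0, 0, 0, 0, 1, 0, 0, 0, 0, 0, 0, 1, 0, 0, 0, 0, 0, 0, 1, 0, 0, 0, 0, 0, 0, 1])

```text
clock: 26.0
eef_pos: [0.5334, 0.0831, 0.0238]
eef_rot: [[0.999, 0.044, -0.013], [0.044, -0.999, -0.001], [-0.013, 0.0, -1.0]]
force: [-25.1, 4.9, 19.1]
finger_gap: 0.0006
```

```bash
python3 -c "
from h import *; st(); lev()"
```

```text
t 26.0 jig [-61.2  52. ] z 23.8 toolx deg in jig 5.15 tilt [-0.013 -0.001 -1.   ] F jig [-25.3   3.8  19.1] gap 0.0006
pivot->tcp in tool x,y -18.3 -89.0 if in contact 20 behind: theta 100.9 deg
```

Request:
move_arm(moves=[0, 0, 0, -6, 0, 0, 1, 0, 0, 0, -10, 0, 0, 1, 0, 0, 0, -12, 0, 0, 1, 0, 0, 0, 0, 0, -30, 1, 0, 0, 0, 0, 0, -45, 1, 0, 0, 0, 0, 0, -45, 1, 0, 0, 0, -45, 0, -10, 1, 0, 0, 0, -45, 0, 0, 1, 0, 0, 0, -20, 0, 0, 1, 0, 0, 0, 0, 0, 0, 1])

```text
clock: 27.25
eef_pos: [0.4021, 0.0759, 0.155]
eef_rot: [[0.999, 0.042, 0.001], [0.042, -0.999, -0.0], [0.001, 0.0, -1.0]]
force: [0.9, -0.5, 0.3]
finger_gap: 0.0003
```

```bash
python3 -c "
from h import *; st(); look()
s=np.s_[155:275,240:375]
c=cap('scene'); a=cv2.resize(c['image'][s],(400,340),interpolation=cv2.INTER_CUBIC)
c=cap('top'); b=cv2.resize(c['image'][140:225,265:365],(400,340),interpolation=cv2.INTER_CUBIC)
cv2.imwrite('pics/p5.png',np.hstack([b,a]))"
```

```text
t 27.25 jig [-192.1   38.8] z 155.0 toolx deg in jig 5.03 tilt [ 0.001 -0.    -1.   ] F jig [ 0.9 -0.5  0.3] gap 0.0003
top bed 239 px (323, 167) mean [ 27.7 -16.8] z 45.6 [[-2.5999999046325684, 17.5], [1.899999976158142, -65.30000305175781], [57.0, -62.29999923706055], [52.400001525878906, 20.5]]
top cab 179 px (339, 165) mean [ 30.7 -73.9] z 79.6 [[5.5, -54.20000076293945], [7.800000190734863, -96.69999694824219], [62.0, -93.69999694824219], [59.599998474121094, -51.20000076293945]]
top red 33 px (300, 186) mean [-45.   62.4] z 38.1 [[-51.70000076293945, 76.19999694824219], [-50.099998474121094, 47.29999923706055], [-39.20000076293945, 47.900001525878906], [-40.79999923706055, 76.80000305175781]]
  lever R 98.1 deg 95.7 theta 1.733
scene bed 452 px (286, 214) mean [ 28.4 -15.9] z 46.9 [[0.10000000149011612, 23.399999618530273], [0.800000011920929, -67.9000015258789], [55.099998474121094, -67.5], [54.400001525878906, 23.799999237060547]]
scene cab 281 px (277, 194) mean [ 31.8 -68.2] z 80.5 [[3.5999999046325684, -43.099998474121094], [3.9000000953674316, -94.5999984741211], [58.900001525878906, -94.19999694824219], [58.5, -42.70000076293945]]
scene red 59 px (322, 228) mean [-42.  65.] z 39.8 [[-50.5, 82.5999984741211], [-48.400001525878906, 45.5], [-34.0, 46.29999923706055], [-36.099998474121094, 83.5]]
  lever R 100.3 deg 94.0 theta 1.763
```

View pics/p5.png

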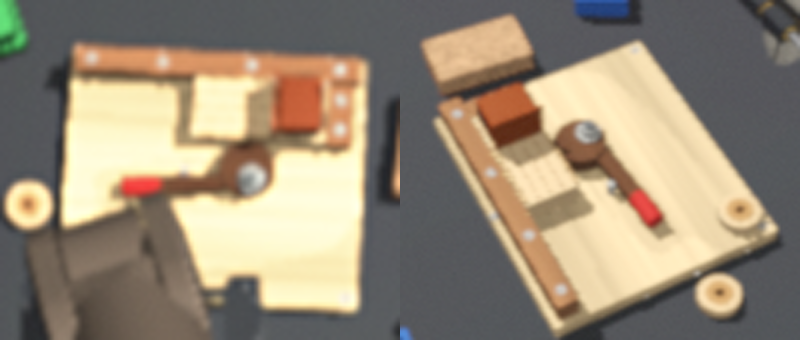

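The lever lies along the jig's +y against the pin: crop (190,180), θ ≈ 1.73 from the top camera and 1.76 from the scene camera. The lorry lies along the fence with its cab at the stop. The wheels and the sanding block look unmoved, and the arm is clear.

```bash
python3 -c "
from h import *; print(job.sign_off())"
```

```text
the job is handed in; nothing more can be done
None
```

The lorry is clamped in the jig, and I handed the job in with about 27 s of the 50 s used. It was done with pushes only, using shut fingers. I planned the paths to keep clear of the cab and saw no sign of contact.

1. **Seating:** I pushed the chassis by its rear end to the stop. The force rose to about 14 N with no further movement.
2. **Lever, first part:** I swung the lever to about 1.54 rad, which brought the lorry nearly up to the fence. It had been about 5 mm off and slightly turned.
3. **Second push:** I backed off and pushed the rear to the stop again, to about 14 N, before clamping. The finger stopped 0.6 mm from where it had the first time.
4. **Lever, last part:** I pushed the lever to the pin, where the force rose to about 25 N with almost no movement.

**Last checks**
- **Lever:** the two cameras put it at 1.73 and 1.76 rad, against 1.75 for home. It stayed there after the finger left.
- **Lorry position:** measured on the cab, it is at about x 31 mm in the jig frame, against 29.9 when clamped. Its distance from the stop did not change during clamping, to within the 1–2 mm the cameras resolve.
- **Bystanders:** the wheels and the sanding block looked unmoved. I did not measure the other objects.

**Disagreement:** the top camera's outline of the chassis read about 3 degrees turned, while the scene camera's read about 0.5 degrees or less. The top camera's outlines varied by about 3 degrees between views, so I trusted the scene camera, the cab positions and the force at the pin. Squareness is therefore not confirmed to better than a degree or so.

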